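Turn the washed spot plate over onto the draining board

ROBOT

A 6-joint arm with a two-finger parallel gripper is mounted at the origin on the work surface. World frame = base frame: x ahead of the robot, y to its left, z up, the work surface at z = 0. Lengths are in m, angles in degrees, forces in N, time in s.
With the tool pointing down it reaches from about 0.325 to 0.775 m from the base axis. Payload 5.5 kg.
Tool frame: the origin (TCP) lies on the mounting face of the last link; the fingertips stand 173 mm ahead of it and the grasp point (between the pads) lies 155 mm ahead of it; z points along the fingers, y is the direction in which the jaws open and shut (so a half turn about z gives the same grasp; the last joint's range is limited). The gripper opens to 85 mm and grips with 20 to 120 N. Pads are 22 mm wide; open, the fingers measure 114 mm over their backs; the gripper's body (76 mm by 85 mm) begins 54 mm behind the grasp point. The pads swing forward as they close: fully open they stand 13 mm farther back than shut.
Start: joints at [63.558, 5.22, 70.514, -0, 104.267, -3.249], TCP at [0.236, 0.552, 0.405] pointing down, gripper open.
Joint ranges: [-164.24, 164.24], [-49.07, 125.15], [9.68, 141.18], [-86.29, 266.29], [3.28, 154.24], [-151.56, 151.56]. Speed limits (degrees/s): [147.25, 147.25, 172.46, 180, 180, 180].

INTERFACE

Orientations are given as [roll, pitch, yaw] about the fixed x, y, z axes, in that order (R = Rz(yaw) Ry(pitch) Rx(roll)).
In Python, from workcell import monitor, eyes, workorder, recognise gives the robot as it stands.
- The arm moves only by the shell command python3 -m pendant 'ROWS'. ROWS is JSON, a list of rows, each an object with "twist": the turn, a rotation vector about the tool's x, y, z each as a share of 180 degrees, from -1 to 1, a list of three; "dp": the shift along the tool's x, y, z each as a share of 0.25 m, from -1 to 1, a list of three; "jaw": the opening, from 0 (shut) to 1 (fully open). In form: [{"twist": [rx, ry, rz], "dp": [x, y, z], "jaw": jaw}, ...]. A call has 1 to 8 rows; each row shifts and turns the commanded pose from where the row before left it, along the tool's axes as they then stand; what a row does not reach is not made up. A row lasts 1/12 s, in which the tool goes at most 41.7 mm and 7.16 degrees, less where a joint would pass 70% of its speed; a pose out of reach is approached as far as the arm can. A call with a number of a shift or a turn outside -1 to 1 is refused whole. A call with a gripper value outside its range is refused whole. The fingers move at their own pace and stop on an object; the grip force is fixed at half the most. Time passes only in rows, so rows that do not move let the fingers close. It gives the time, the measured TCP pose, the force and the opening at its end, in the units of the state.
- monitor.sense(): the state, without advancing time (a new reading comes with each control period).
- eyes.read_camera(name): name is "scene" or "top" or "wrist"; returns the picture (420x560x3 uint8, blue, green, red); there is no depth.
- eyes.camera_model(name): a dict with "camera_matrix" (3x3 intrinsics, pixels), "extrinsics" (4x4, takes a point from camera to world coordinates); the wrist camera has in their place "hand_eye" (4x4, takes a point from camera to tool coordinates, whose origin is the TCP and whose axes are the flange's). Camera axes: x right, y down, z forward; pixel columns grow to the right and rows downward; lengths in m; the calibration is good to about 2 mm. A picture is of the moment at which its call begins: read the wrist's pose just before it. camera_model takes no time and is no camera call.
- workorder.finish_job(): hands the job in, once; it reports no verdict.
Trained networks look in the newest picture that a camera, given by its name, has taken for a name from the list of things; names that differ only in an ending like _2 or _b are one class to them, and where a whole thing is asked for, a point or a joint stands for the part that bears it (a point fixed in the world has none). Each returns a list of dicts, best first, with "confidence" (0 to 1); they miss things now and then, are a little off and sometimes report something else, mostly with a low value. They report only what shows in the picture. A call takes as long as a camera call. They do not tell look-alikes from the thing itself.
- recognise(camera, label): "xyz" ([x, y, z] in m, in the coordinates of the camera as it stood for that picture, good to about 4 mm: the middle of the surface that is visible of it).
The state is a dict: "t": time; "joint_pos": joint angles; "qvel": joint speeds; "effort": joint torques, N m; "tcp_pos": TCP position; "ee_rot": TCP orientation; "contact_force": force on the tool from outside, world axes, zero at the start; "wrist_torque": the same for the moment, N m; "grip_width": finger opening in m.
Only numpy, scipy, OpenCV 4.12 (cv2) and the standard library are available. Lean on these libraries where they do the work, as an engineer would, in place of code of your own. Each camera call takes 0.05 s, during which the arm holds its last target.

TASK

Turn the white porcelain spot plate over onto the raised draining board so that it can drain: without gripping or lifting it, push it flat across the bench against the board's near edge and keep pushing its free edge up with the fingertips until it tips up and falls over, wells down, onto the board. Then push it on until all of it lies flat on the board with nothing hanging over, and take the hand away; leave the beaker, the jar and the stirrer disc where they are.

Things in the scene. Friction and masses are not known exactly. Their poses are not given: they have to be found in the camera images.
- plate: Spot plate: white porcelain slab 70 (its x) x 110 (its y) x 12 mm, square edges, about 0.2 kg, loose. Twelve round wells 17 mm wide in one face, the other plain. Origin: centre of the plain face; z points out of the wells' face (up at the start). Starts on the bench 15 to 65 mm short of the board, a 110 mm edge facing it within 25 degrees. Balances upright on a 110 mm edge. Friction about 0.6.
- plate_center (a point): Centre of the spot plate's volume, 6 mm from either face.
- corner0 (a point): Corner of the spot plate at its -x, -y, at half thickness.
- corner1 (a point): Corner of the spot plate at its -x, +y, at half thickness.
- corner2 (a point): Corner of the spot plate at its +x, -y, at half thickness.
- corner3 (a point): Corner of the spot plate at its +x, +y, at half thickness.
- board: Draining board: dark grey plastic slab with fine ribs, fixed to the steel bench, 180 mm (its x, away from the robot) x 260 mm (its y) x 16 mm high, upright sides. Origin: centre of its underside, on the bench; z up. Its near edge, the 260 mm side at its x = -90 mm, is a wall 16 mm high, higher than the plate is thick: the plate is tipped up against it.
- board_edge (a point): Middle of the upper rim of the board's near edge, 16 mm above the bench.
- beaker: Empty glass beaker, 72 mm across, 90 mm high, loose, standing on the bench to one side of the board. Origin at the centre of its underside. Not to be moved.
- jar: Closed amber jar with a white cap, 60 mm across, 75 mm high, loose, standing on the bench to one side of the board. Origin at the centre of its underside. Not to be moved.
- impeller: Toothed steel stirrer disc, 68 mm across, 10 mm high with a 20 mm wide hub 24 mm high, loose, lying on the bench to one side of where the plate starts. Origin at the centre of its underside. Not to be moved.
There are look-alikes about, which are no part of the job. Of the things that look like the plate, the middle-sized one is meant.

How it is judged:
By the outcome, as a careful person would: the job done as asked, in the order asked, and still so for the second after the job is handed in, with the robot touching nothing.
It also fails if it takes over 58 s, if anything falls off the work surface, if the arm or the gripper's body presses on something with over 40 N, if the wrist force passes 120 N, or if a joint passes its speed limit or range.

## Working session

There is one attempt and no reset: what is moved stays moved. The work goes in short steps, Python scripts to look and compute and a shell command to move; the robot and the scene stay as the last step left them, time stands still between calls to the robot, and variables do not carry over. Pictures are saved under pics/ and viewed, and the job is handed in when it is done.

```bash
ls; mkdir -p pics; cat > h.py <<'E'
from workcell import monitor, eyes, workorder, recognise
import numpy as np, cv2
from scipy.spatial.transform import Rotation as R
def pic(cam,name,crop=None,s=1):
    im=eyes.read_camera(cam)
    cv2.imwrite(f'pics/{name}_raw.png',im)
    if crop: im=im[crop[1]:crop[3],crop[0]:crop[2]]
    if s!=1: im=cv2.resize(im,None,fx=s,fy=s,interpolation=cv2.INTER_CUBIC)
    cv2.imwrite(f'pics/{name}.png',im); return im
def Tw(cam,st=None):
    m=eyes.camera_model(cam)
    K=np.array(m['camera_matrix'])
    if cam!='wrist': return K,np.array(m['extrinsics'])
    st=st or monitor.sense()
    T=np.eye(4);T[:3,:3]=R.from_euler('xyz',st['ee_rot'],degrees=True).as_matrix();T[:3,3]=st['tcp_pos']
    return K,T@np.array(m['hand_eye'])
def px2w(cam,uv,z,st=None):
    K,T=Tw(cam,st)
    d=T[:3,:3]@np.linalg.solve(K,[uv[0],uv[1],1]); o=T[:3,3]
    return o+d*(z-o[2])/d[2]
def w2px(cam,p,st=None):
    K,T=Tw(cam,st)
    c=np.linalg.inv(T)@np.r_[p,1]; q=K@c[:3]; return q[:2]/q[2]
E
python3 - <<'E'
from h import *
print(monitor.sense())
pic('scene','s0');pic('top','t0')
for l in ['plate','board','beaker','jar','impeller']:
    K,T=Tw('top')
    for r in recognise('top',l): print(l,round(r['confidence'],2),np.round((T@np.r_[r['xyz'],1])[:3],3),np.round(w2px('top',(T@np.r_[r['xyz'],1])[:3])))
E
```

```text
pics
{'t': 0.0, 'joint_pos': array([ 6.35598776e+01,  5.26426419e+00,  7.05834487e+01,  1.28403379e-03,
        1.04268564e+02, -3.24909476e+00]), 'qvel': array([ 0.10899523, -0.06613821, -0.04536639, -0.03763428,  0.00616399,
       -0.11575679]), 'effort': array([ 9.00389878e-04, -4.58738744e+01, -4.18021560e+01, -1.02097372e-04,
        1.18089403e-02, -4.78745585e-05]), 'tcp_pos': array([0.23630424, 0.55156362, 0.40352299]), 'ee_rot': array([-1.79883980e+02, -7.83330368e-03,  1.56809280e+02]), 'contact_force': array([-0.13528326,  1.52129792, -0.11606008]), 'wrist_torque': array([ 0.00461826, -0.07488618,  0.03201897]), 'grip_width': 0.08524893981877774}
plate 0.95 [ 0.529 -0.026  0.01 ] [303. 234.]
plate 0.57 [0.399 0.076 0.005] [259. 289.]
board 0.59 [0.699 0.003 0.018] [292. 162.]
beaker 0.73 [ 0.707 -0.253  0.05 ] [403. 158.]
beaker 0.67 [ 0.534 -0.032  0.008] [306. 232.]
jar 0.71 [0.627 0.239 0.075] [187. 186.]
impeller 0.58 [0.492 0.18  0.004] [215. 248.]
```

View pics/t0.png

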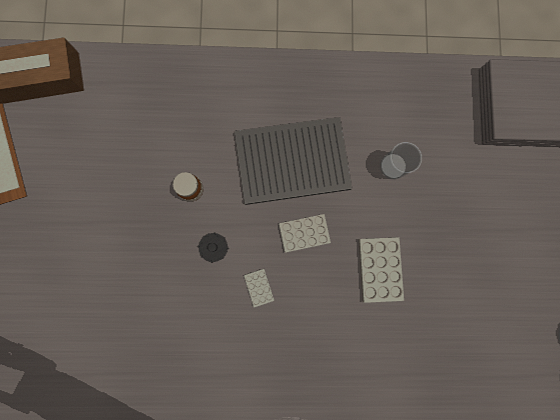

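View pics/s0.png

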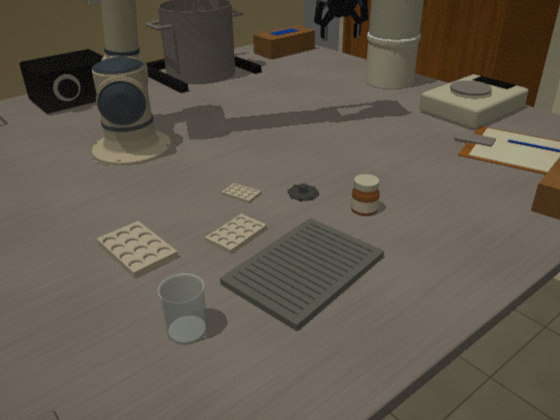

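```bash
python3 -c "
import cv2
im=cv2.imread('pics/t0_raw.png')[110:330,170:430]
cv2.imwrite('pics/t0c.png',cv2.resize(im,None,fx=3,fy=2.7,interpolation=2))"
```

```text
(no output)
```

View pics/t0c.png

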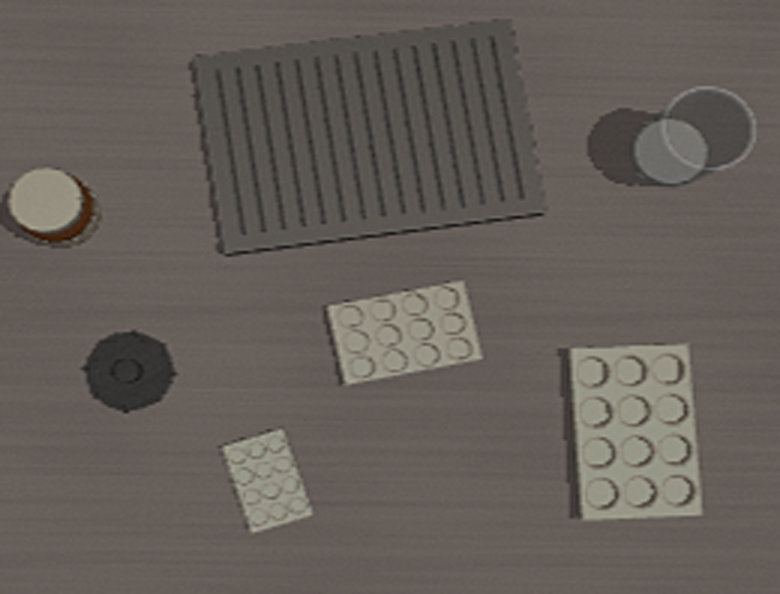

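The look-alikes are the small plate at px (259,288), the middle one at (304,233) and the large one at (381,270). The middle one is meant: it is middle-sized and its long edge faces the board, as described. The crop confirms it. Next I measure its outline.

```bash
python3 - <<'E'
from h import *
im=cv2.imread('pics/t0_raw.png'); g=cv2.cvtColor(im,cv2.COLOR_BGR2GRAY)
up=cv2.resize(g,None,fx=4,fy=4,interpolation=cv2.INTER_CUBIC)
def rect(mask,seed,z,name):
    mask=cv2.morphologyEx(mask,cv2.MORPH_CLOSE,np.ones((25,25)))
    n,l,s,c=cv2.connectedComponentsWithStats(mask)
    k=l[seed[1]*4,seed[0]*4]
    cs,_=cv2.findContours((l==k).astype(np.uint8),cv2.RETR_EXTERNAL,cv2.CHAIN_APPROX_NONE)
    ct=max(cs,key=cv2.contourArea)[:,0]
    w=np.array([px2w('top',((p[0]-1.5)/4,(p[1]-1.5)/4),z)[:2] for p in ct])
    (c,wh,a)=cv2.minAreaRect((w*1000).astype(np.float32))
    print(name,c,wh,a); print(np.round(cv2.boxPoints((c,wh,a)),1).tolist())
print(up[233*4,304*4],up[165*4,250*4:260*4:4],up[265*4,304*4])
rect((up>125).astype(np.uint8),(305,233),.012,'plate')
m=(up<82).astype(np.uint8)
rect(m,(292,165),.016,'board')
for p in [(234,131),(340.5,117.5),(351.5,188.5),(244.3,203.5)]: print(np.round(px2w('top',p,.016),4))
E
```

```text
136 [84 87 82 58 64 84 87 85 89 82] 92
plate (531.986083984375, -28.407550811767578) (70.13529205322266, 110.01555633544922) 12.726524353027344
[[485.70001220703125, 17.5], [509.8999938964844, -89.80000305175781], [578.2999877929688, -74.30000305175781], [554.0999755859375, 33.0]]
board (705.9495849609375, 3.3291778564453125) (184.8494110107422, 267.6837158203125) 9.308384895324707
[[593.0999755859375, 120.5], [636.4000244140625, -143.6999969482422], [818.7999877929688, -113.80000305175781], [775.5, 150.39999389648438]]
[0.7731 0.1437 0.016 ]
[ 0.8142 -0.114   0.016 ]
[ 0.6393 -0.1399  0.016 ]
[0.598  0.1147 0.016 ]
```

```bash
python3 -m pendant '[{"twist":[0,0,-0.0359],"dp":[0,0,0.08],"jaw":0.45},{"twist":[0,0,-0.0359],"dp":[0,0,0.08],"jaw":0.45},{"twist":[0,0,-0.0359],"dp":[0,0,0.08],"jaw":0.45},{"twist":[0,0,-0.0359],"dp":[0,0,0.08],"jaw":0.45},{"twist":[0,0,-0.0359],"dp":[0,0,0.08],"jaw":0.45},{"twist":[0,0,0],"dp":[-0.033,-0.155,0],"jaw":0.45},{"twist":[0,0,0],"dp":[-0.033,-0.155,0],"jaw":0.45},{"twist":[0,0,0],"dp":[-0.033,-0.155,0],"jaw":0.45}]'
python3 -m pendant '[{"twist":[0,0,0],"dp":[-0.033,-0.155,0],"jaw":0.45},{"twist":[0,0,0],"dp":[-0.033,-0.155,0],"jaw":0.45},{"twist":[0,0,0],"dp":[-0.033,-0.155,0],"jaw":0.45},{"twist":[0,0,0],"dp":[-0.033,-0.155,0],"jaw":0.45},{"twist":[0,0,0],"dp":[-0.033,-0.155,0],"jaw":0.45},{"twist":[0,0,0],"dp":[-0.033,-0.155,0],"jaw":0.45},{"twist":[0,0,0],"dp":[-0.033,-0.155,0],"jaw":0.45},{"twist":[0,0,0],"dp":[-0.033,-0.155,0],"jaw":0.45}]'
```

```text
t: 1.02
tcp_pos: [0.2791, 0.4396, 0.3032]
ee_rot: [-179.9, -0.1, -170.8]
contact_force: [1.2, 0.7, 1.3]
grip_width: 0.0384
t: 1.68
tcp_pos: [0.3935, 0.1432, 0.305]
ee_rot: [180.0, 0.1, -170.9]
contact_force: [1.6, 0.2, 0.3]
grip_width: 0.0382
```

```bash
python3 -m pendant '[{"twist":[0,0,0],"dp":[-0.034,-0.153,0],"jaw":0.45},{"twist":[0,0,0],"dp":[-0.034,-0.153,0],"jaw":0.45},{"twist":[0,0,0],"dp":[-0.034,-0.153,0],"jaw":0.45},{"twist":[0,0,0],"dp":[-0.034,-0.153,0],"jaw":0.45},{"twist":[0,0,0],"dp":[-0.034,-0.153,0],"jaw":0.45},{"twist":[0,0,0],"dp":[0,0,0],"jaw":0.45},{"twist":[0,0,0],"dp":[0,0,0],"jaw":0.45}]'
python3 - <<'E'
from h import *
s=monitor.sense(); print(s['tcp_pos'],s['ee_rot'],s['grip_width'],s['contact_force'])
pic('wrist','w1')
for u,v in [(0,0)]:pass
# predicted corners
b=np.radians(9.1);ex=np.array([np.cos(b),np.sin(b)]);ey=np.array([-ex[1],ex[0]])
for p in [(.4857,.0175,.012),(.5099,-.0898,.012),(.5783,-.0743,.012),(.5541,.033,.012),(.598,.1147,.016),(.6393,-.1399,.016)]:
    print(p,np.round(w2px('wrist',np.array(p),s)))
E
```

```text
t: 2.27
tcp_pos: [0.466, -0.0389, 0.3044]
ee_rot: [180.0, -0.0, -171.1]
contact_force: [0.0, -0.2, -0.7]
grip_width: 0.0385
[ 0.46596557 -0.03890429  0.30442142] [ 1.79983682e+02 -4.22484780e-02 -1.71117324e+02] 0.03854623600701088 [ 0.03422122 -0.18825677 -0.65264459]
(0.4857, 0.0175, 0.012) [344. 239.]
(0.5099, -0.0898, 0.012) [208. 248.]
(0.5783, -0.0743, 0.012) [219. 322.]
(0.5541, 0.033, 0.012) [345. 315.]
(0.598, 0.1147, 0.016) [424. 371.]
(0.6393, -0.1399, 0.016) [139. 372.]
```

View pics/w1.png

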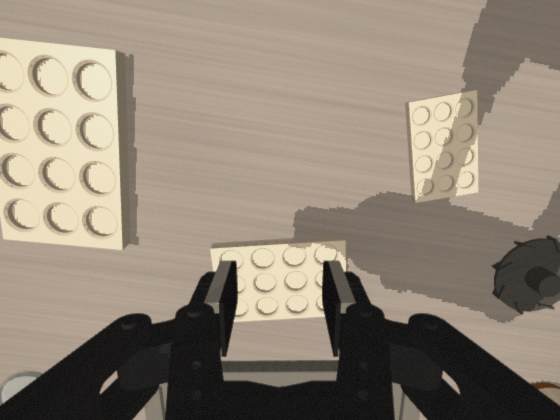

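The wrist view matches the prediction: the near edge runs from (211,246) to (345,240). I descend behind it and find the fingertip height by touch.

```bash
python3 -m pendant '[{"twist":[0,0,0],"dp":[0,0,0.12],"jaw":0.45},{"twist":[0,0,0],"dp":[0,0,0.12],"jaw":0.45},{"twist":[0,0,0],"dp":[0,0,0.12],"jaw":0.45},{"twist":[0,0,0],"dp":[0,0,0.12],"jaw":0.45},{"twist":[0,0,0],"dp":[0,0,0],"jaw":0.45},{"twist":[0,0,0],"dp":[0,0,0],"jaw":0.45}]'
python3 -m pendant '[{"twist":[0,0,0],"dp":[0,0,0.02],"jaw":0.45},{"twist":[0,0,0],"dp":[0,0,0.012],"jaw":0.45},{"twist":[0,0,0],"dp":[0,0,0],"jaw":0.45}]'
python3 -m pendant '[{"twist":[0,0,0],"dp":[0,0,0.008],"jaw":0.45},{"twist":[0,0,0],"dp":[0,0,0],"jaw":0.45}]'
```

```text
t: 2.82
tcp_pos: [0.4649, -0.0357, 0.1837]
ee_rot: [179.9, -0.2, -170.8]
contact_force: [-0.4, 0.2, 0.4]
grip_width: 0.0386
t: 3.07
tcp_pos: [0.4662, -0.0369, 0.1781]
ee_rot: [-180.0, 0.1, -170.9]
contact_force: [-0.6, -1.0, -0.3]
grip_width: 0.0383
t: 3.23
tcp_pos: [0.466, -0.0371, 0.1754]
ee_rot: [-180.0, 0.1, -170.9]
contact_force: [-0.5, 0.5, -0.1]
grip_width: 0.0381
```

```bash
python3 -m pendant '[{"twist":[0,0,0],"dp":[0,0,0.008],"jaw":0.45},{"twist":[0,0,0],"dp":[0,0,0],"jaw":0.45}]'
python3 -m pendant '[{"twist":[0,0,0],"dp":[0,0,0.006],"jaw":0.45},{"twist":[0,0,0],"dp":[0,0,0],"jaw":0.45}]'
python3 -m pendant '[{"twist":[0,0,0],"dp":[0,0,0.006],"jaw":0.45},{"twist":[0,0,0],"dp":[0,0,0],"jaw":0.45}]'
```

```text
t: 3.4
tcp_pos: [0.4657, -0.0371, 0.1726]
ee_rot: [180.0, -0.0, -170.9]
contact_force: [-0.5, -0.4, 0.2]
grip_width: 0.0385
t: 3.57
tcp_pos: [0.4658, -0.0371, 0.1721]
ee_rot: [-180.0, 0.0, -170.9]
contact_force: [-2.1, 0.9, 5.4]
grip_width: 0.0383
t: 3.73
tcp_pos: [0.4659, -0.0371, 0.1721]
ee_rot: [-180.0, 0.0, -170.9]
contact_force: [-7.8, 0.7, 15.4]
grip_width: 0.0385
```

```bash
python3 -m pendant '[{"twist":[0,0,0],"dp":[0,0,-0.016],"jaw":0.45},{"twist":[0,0,0],"dp":[-0.028,0,0],"jaw":0.45},{"twist":[0,0,0],"dp":[-0.028,0,0],"jaw":0.45},{"twist":[0,0,0],"dp":[-0.028,0,0],"jaw":0.45},{"twist":[0,0,0],"dp":[-0.028,0,0],"jaw":0.45},{"twist":[0,0,0],"dp":[-0.028,0,0],"jaw":0.45},{"twist":[0,0,0],"dp":[-0.028,0,0],"jaw":0.45},{"twist":[0,0,0],"dp":[-0.028,0,0],"jaw":0.45}]'
python3 -m pendant '[{"twist":[0,0,0],"dp":[-0.028,0,0],"jaw":0.45},{"twist":[0,0,0],"dp":[-0.020,0,0],"jaw":0.45},{"twist":[0,0,0],"dp":[0,0,0],"jaw":0.45}]'
python3 - <<'E'
from h import *
pic('scene','s2',(150,150,420,340),2.9);pic('top','t2',(210,100,380,320),2.7)
E
```

```text
t: 4.4
tcp_pos: [0.5148, -0.0292, 0.1731]
ee_rot: [180.0, -0.0, -170.9]
contact_force: [-1.8, 0.0, -0.9]
grip_width: 0.0385
t: 4.65
tcp_pos: [0.5269, -0.0272, 0.1737]
ee_rot: [-180.0, 0.0, -170.9]
contact_force: [0.1, -0.1, 0.1]
grip_width: 0.0387
```

View pics/s2.png

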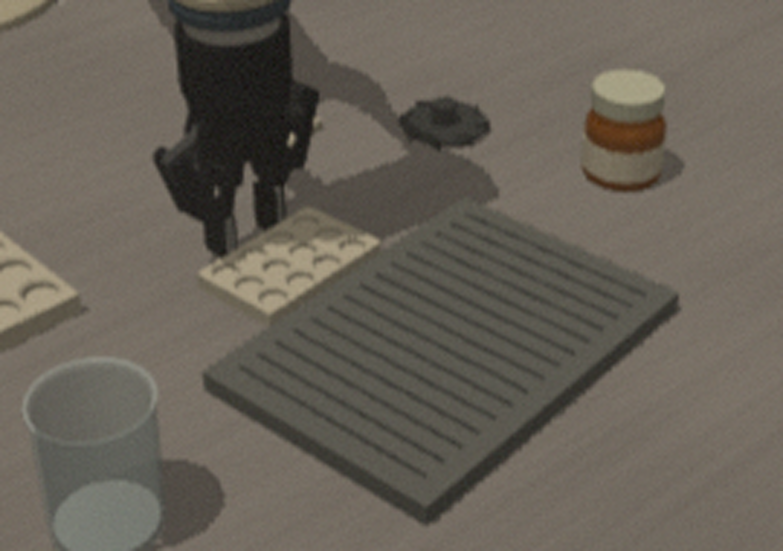

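View pics/t2.png

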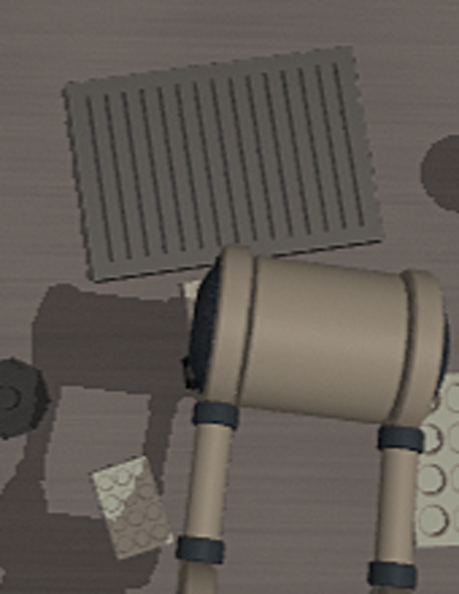

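The plate is a few mm short of the wall and aligned with it. I push on until there is contact force.

```bash
python3 -m pendant '[{"twist":[0,0,0],"dp":[-0.012,0,0],"jaw":0.45},{"twist":[0,0,0],"dp":[-0.012,0,0],"jaw":0.45},{"twist":[0,0,0],"dp":[0,0,0],"jaw":0.45}]'
python3 -m pendant '[{"twist":[0,0,0],"dp":[-0.008,0,0],"jaw":0.45},{"twist":[0,0,0],"dp":[0,0,0],"jaw":0.45}]'
python3 -m pendant '[{"twist":[0,0,0],"dp":[-0.008,0,0],"jaw":0.45},{"twist":[0,0,0],"dp":[0,0,0],"jaw":0.45}]'
```

```text
t: 5.0
tcp_pos: [0.5321, -0.0264, 0.1738]
ee_rot: [-180.0, 0.0, -170.9]
contact_force: [-1.0, 0.5, -0.1]
grip_width: 0.0383
t: 5.17
tcp_pos: [0.534, -0.0261, 0.1738]
ee_rot: [-180.0, 0.0, -170.9]
contact_force: [-1.0, -0.3, 0.2]
grip_width: 0.0388
t: 5.33
tcp_pos: [0.536, -0.0258, 0.1737]
ee_rot: [-180.0, 0.0, -170.9]
contact_force: [-0.7, 0.6, 0.0]
grip_width: 0.0384
```

```bash
python3 -m pendant '[{"twist":[0,0,0],"dp":[-0.008,0,0],"jaw":0.45},{"twist":[0,0,0],"dp":[0,0,0],"jaw":0.45}]'
python3 -m pendant '[{"twist":[0,0,0],"dp":[-0.008,0,0],"jaw":0.45},{"twist":[0,0,0],"dp":[0,0,0],"jaw":0.45}]'
python3 -m pendant '[{"twist":[0,0,0],"dp":[-0.006,0,0],"jaw":0.45},{"twist":[0,0,0],"dp":[0,0,0],"jaw":0.45}]'
```

```text
t: 5.5
tcp_pos: [0.538, -0.0255, 0.1737]
ee_rot: [-180.0, 0.0, -170.9]
contact_force: [-1.3, -0.2, 0.2]
grip_width: 0.0385
t: 5.67
tcp_pos: [0.5396, -0.0253, 0.1736]
ee_rot: [-180.0, -0.1, -170.9]
contact_force: [-3.8, -1.4, 2.5]
grip_width: 0.0383
t: 5.83
tcp_pos: [0.5402, -0.0252, 0.1735]
ee_rot: [180.0, -0.3, -170.9]
contact_force: [-10.6, -2.3, 6.2]
grip_width: 0.0382
```

```bash
python3 -m pendant '[{"twist":[0,0,0],"dp":[0,0,-0.012],"jaw":0.45},{"twist":[0,0,0],"dp":[0,0,-0.012],"jaw":0.45},{"twist":[0,0,0],"dp":[0,0,0],"jaw":0.45}]'
python3 - <<'E'
from h import *
pic('scene','s3',(170,180,350,300),4)
E
```

```text
t: 6.08
tcp_pos: [0.5401, -0.0252, 0.1787]
ee_rot: [180.0, -0.3, -170.9]
contact_force: [-5.8, -2.0, -1.2]
grip_width: 0.0383
```

View pics/s3.png

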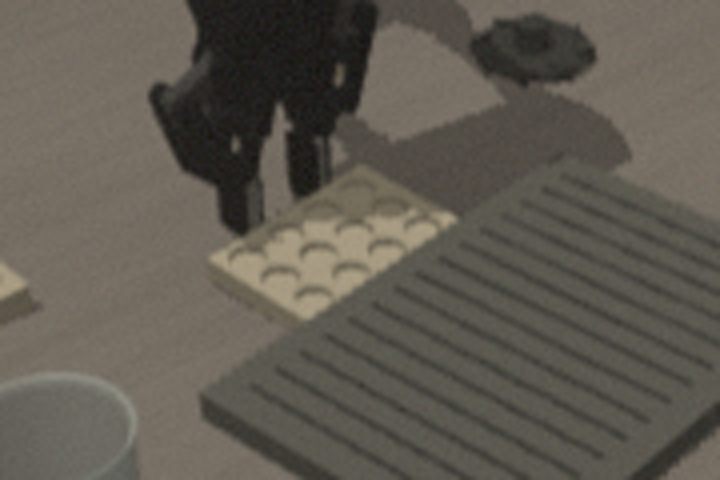

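```bash
python3 -m pendant '[{"twist":[0,0,0],"dp":[-0.002,0,-0.012],"jaw":0.45},{"twist":[0,0,0],"dp":[0,0,-0.012],"jaw":0.45},{"twist":[0,0,0],"dp":[0,0,0],"jaw":0.45}]'
python3 - <<'E'
from h import *
pic('scene','s4',(170,180,350,300),4)
E
```

```text
t: 6.38
tcp_pos: [0.5405, -0.0252, 0.1846]
ee_rot: [180.0, -0.4, -170.9]
contact_force: [-8.8, -1.9, -0.0]
grip_width: 0.0384
```

View pics/s4.png

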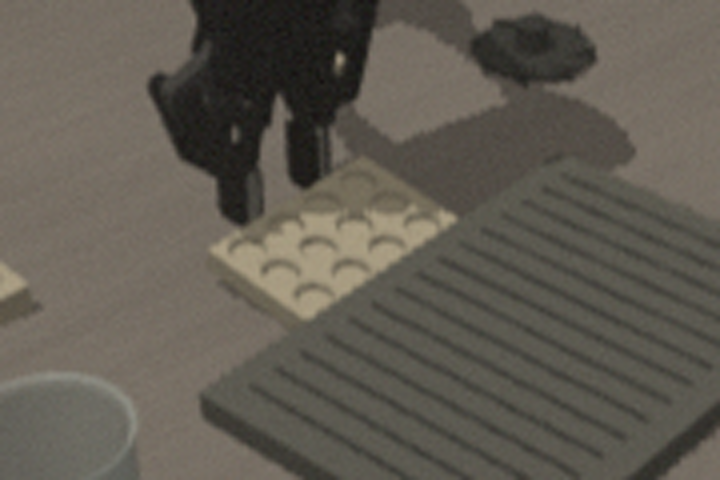

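The near edge is lifting: the left corner rose from (210,262) to (210,247) and a shadow shows under it. I follow the arc.

```bash
python3 -m pendant '[{"twist":[0,0,0],"dp":[-0.001,0,-0.012],"jaw":0.45},{"twist":[0,0,0],"dp":[-0.002,0,-0.012],"jaw":0.45},{"twist":[0,0,0],"dp":[-0.003,0,-0.012],"jaw":0.45},{"twist":[0,0,0],"dp":[0,0,0],"jaw":0.45}]'
python3 - <<'E'
from h import *
pic('scene','s5',(170,180,350,300),4)
E
```

```text
t: 6.77
tcp_pos: [0.5418, -0.025, 0.1937]
ee_rot: [180.0, -0.4, -170.9]
contact_force: [-9.8, -2.4, 0.8]
grip_width: 0.0385
```

View pics/s5.png

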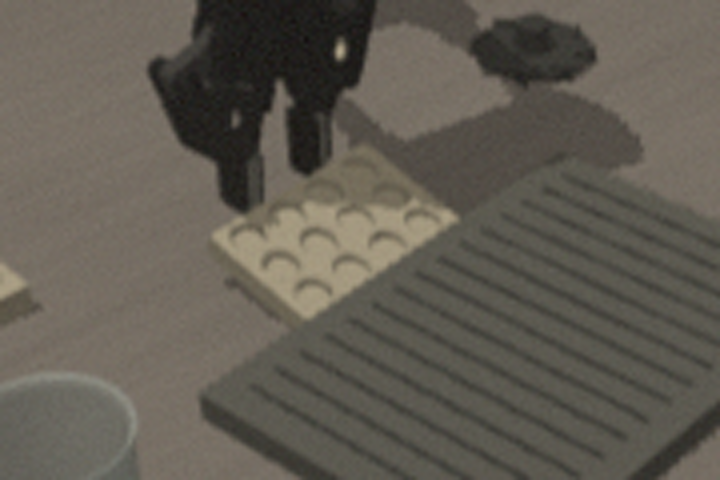

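```bash
cat >> h.py <<'E'
b=np.radians(9.1);EX=np.array([np.cos(b),np.sin(b),0]);EY=np.array([-np.sin(b),np.cos(b),0]);BC=np.array([.706,.001,0])
def bw(u,v,z): return BC+u/1000*EX+v/1000*EY+np.array([0,0,z/1000])
def wb(p): d=np.array(p)-BC; return 1000*np.array([d@EX,d@EY,d[2]])
E
python3 - <<'E'
from h import *
s=monitor.sense();print(wb(s['tcp_pos']))
f=lambda p:np.round((w2px('scene',p)-[170,180])*4)
print('rim',f(bw(-90,130,16)),f(bw(-90,-130,16)))
for v in (-55,-50,-60):
  for th in (0,.15,.2,.25,.3,.35):
    S,C=np.sin(th),np.cos(th)
    print(v,th,'topnear',f(bw(-90-70*C,v,70*S+12*C)),'botnear',f(bw(-90-12*S-70*C,v,70*S)),'z',70*S)
E
```

```text
[-166.29721381    0.33295606  193.38656369]
rim [558. 149.] [193. 389.]
-55 0 topnear [209. 262.] botnear [211. 281.] z 0.0
-55 0.15 topnear [209. 245.] botnear [208. 263.] z 10.460669273151945
-55 0.2 topnear [209. 240.] botnear [207. 258.] z 13.906853155654286
-55 0.25 topnear [210. 235.] botnear [207. 252.] z 17.318277147816605
-55 0.3 topnear [210. 230.] botnear [207. 247.] z 20.68641446629377
-55 0.35 topnear [212. 226.] botnear [207. 242.] z 24.002846521881594
-50 0 topnear [216. 257.] botnear [218. 277.] z 0.0
-50 0.15 topnear [216. 240.] botnear [215. 259.] z 10.460669273151945
-50 0.2 topnear [216. 235.] botnear [215. 253.] z 13.906853155654286
-50 0.25 topnear [217. 230.] botnear [214. 248.] z 17.318277147816605
-50 0.3 topnear [218. 226.] botnear [215. 242.] z 20.68641446629377
-50 0.35 topnear [219. 221.] botnear [215. 237.] z 24.002846521881594
-60 0 topnear [201. 266.] botnear [203. 286.] z 0.0
-60 0.15 topnear [201. 249.] botnear [200. 268.] z 10.460669273151945
-60 0.2 topnear [201. 244.] botnear [200. 262.] z 13.906853155654286
-60 0.25 topnear [202. 239.] botnear [200. 257.] z 17.318277147816605
-60 0.3 topnear [203. 235.] botnear [200. 251.] z 20.68641446629377
-60 0.35 topnear [204. 230.] botnear [200. 246.] z 24.002846521881594
```

```bash
python3 -m pendant '[{"twist":[0,0,0],"dp":[-0.004,0,-0.018],"jaw":0.45},{"twist":[0,0,0],"dp":[-0.005,0,-0.018],"jaw":0.45},{"twist":[0,0,0],"dp":[0,0,0],"jaw":0.45}]'
python3 - <<'E'
from h import *
pic('scene','s6',(170,180,350,300),4)
E
```

```text
t: 7.07
tcp_pos: [0.5442, -0.0246, 0.2034]
ee_rot: [180.0, -0.4, -170.9]
contact_force: [-11.2, -1.9, 2.9]
grip_width: 0.0383
```

View pics/s6.png

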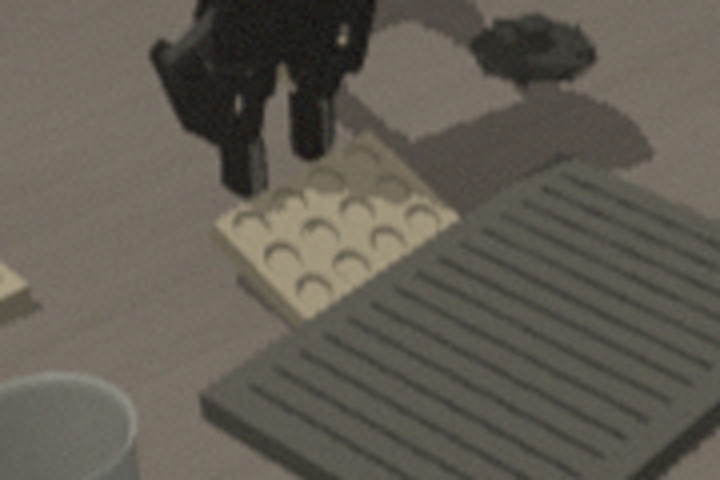

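Corner now at (214,220), which gives θ≈0.4; it is sticking as planned. Continuing.

```bash
python3 -m pendant '[{"twist":[0,0,0],"dp":[-0.007,0,-0.018],"jaw":0.45},{"twist":[0,0,0],"dp":[-0.008,0,-0.017],"jaw":0.45},{"twist":[0,0,0],"dp":[0,0,0],"jaw":0.45}]'
python3 - <<'E'
from h import *
pic('scene','s7',(170,180,350,300),4)
E
```

```text
t: 7.37
tcp_pos: [0.5481, -0.024, 0.2126]
ee_rot: [180.0, -0.3, -170.9]
contact_force: [-13.4, -2.0, 5.7]
grip_width: 0.0386
```

View pics/s7.png

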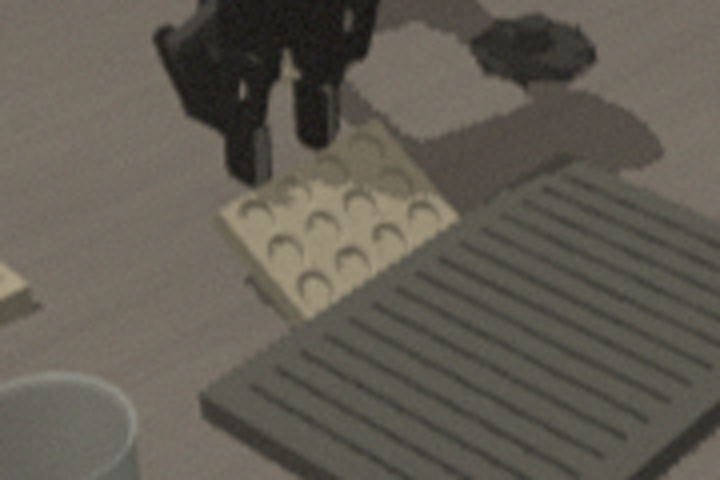

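```bash
python3 -m pendant '[{"twist":[0,0,0],"dp":[-0.009,0,-0.017],"jaw":0.45},{"twist":[0,0,0],"dp":[-0.011,0,-0.016],"jaw":0.45},{"twist":[0,0,0],"dp":[0,0,0],"jaw":0.45}]'
python3 -m pendant '[{"twist":[0,0,0],"dp":[-0.012,0,-0.015],"jaw":0.45},{"twist":[0,0,0],"dp":[-0.013,0,-0.013],"jaw":0.45},{"twist":[0,0,0],"dp":[0,0,0],"jaw":0.45}]'
python3 - <<'E'
from h import *
f=lambda p:np.round((w2px('scene',p)-[170,180])*4)
for th in (.6,.7,.8,.85,.9):
    S,C=np.sin(th),np.cos(th)
    print(th,'topnear',f(bw(-90-70*C,-55,70*S+12*C)),f(bw(-90-70*C,55,70*S+12*C)))
pic('scene','s8',(170,180,350,300),4)
E
```

```text
t: 7.67
tcp_pos: [0.5544, -0.0228, 0.2216]
ee_rot: [-180.0, 0.0, -170.9]
contact_force: [-5.8, 0.1, 3.2]
grip_width: 0.0384
t: 7.92
tcp_pos: [0.5611, -0.0218, 0.2286]
ee_rot: [-180.0, 0.1, -170.9]
contact_force: [-2.0, -0.7, 1.5]
grip_width: 0.0383
0.6 topnear [221. 207.] [378. 115.]
0.7 topnear [227. 202.] [384. 109.]
0.8 topnear [233. 198.] [391. 105.]
0.85 topnear [237. 197.] [394. 104.]
0.9 topnear [240. 196.] [398. 102.]
```

View pics/s8.png

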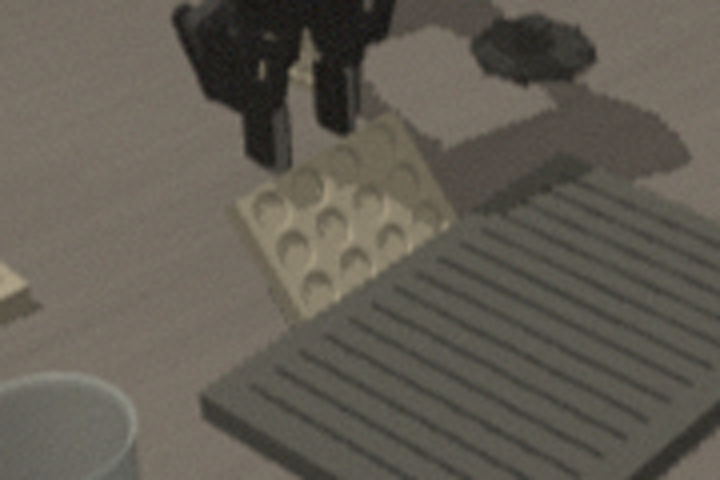

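```bash

python3 - <<'E'
from h import *
s=monitor.sense();print(wb(s['tcp_pos']),s['contact_force'])
pic('wrist','w2');pic('scene','s9',(205,195,305,270),7)
E
```

```text
[-146.94778996    0.45059262  228.30736728] [-2.79256092 -0.80743434  1.72574479]
```

View pics/w2.png

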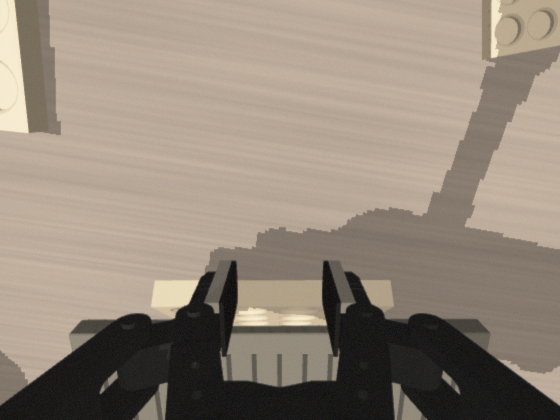

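View pics/s9.png

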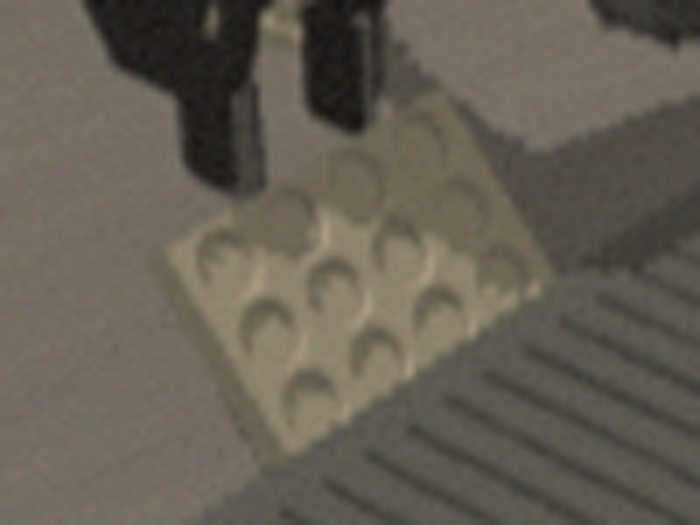

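```bash

python3 - <<'E'
from h import *
from scipy.optimize import least_squares
s=monitor.sense()
obs=[('wrist',(152,281),0,-55),('wrist',(393,281),0,55),('scene',(205+167/7,195+250/7),1,-55),('scene',(205+441/7,195+94/7),1,55)]
def pt(th,du,dv,k,v):
    S,C=np.sin(th),np.cos(th)
    return bw(-90+du-70*C-(12*S if k==0 else 0),v+dv,70*S+(12*C if k else 0))
def r(x):
    return np.concatenate([(w2px(c,pt(x[0],x[1],x[2],k,v),s)-uv) for c,uv,k,v in obs])
o=least_squares(r,[.75,0,0]);print(o.x,np.round(o.fun,1))
th,du,_=o.x;S,C=np.sin(th),np.cos(th)
print('bot',-90+du-70*C-12*S,70*S,'top',-90+du-70*C,70*S+12*C,'tip front',wb(s['tcp_pos'])[0]+9.5,wb(s['tcp_pos'])[2]-172)
for h in (9.5,11):
  for v in (20,-20): print(w2px('wrist',bw(wb(s['tcp_pos'])[0]+h,v+.4,wb(s['tcp_pos'])[2]-172),s))
E
```

```text
[ 0.87377792 -1.37776553 -2.0443573 ] [ 0.9  0.1 -1.2  0.2 -0.6 -1.4 -0.1 -2.5]
bot -145.514286790837 53.67317080205013 top -136.31317179619984 61.37638330434183 tip front -137.87999512982393 55.79202468621395
[321.0561742  298.21535162]
[234.29789545 298.19666978]
[320.94086132 301.07554609]
[234.42212443 301.05675514]
```

```bash
python3 -m pendant '[{"twist":[0,0,0],"dp":[-0.010,0,-0.005],"jaw":0.45},{"twist":[0,0,0],"dp":[-0.010,0,-0.006],"jaw":0.45},{"twist":[0,0,0],"dp":[-0.009,0,-0.005],"jaw":0.45},{"twist":[0,0,0],"dp":[0,0,0],"jaw":0.45}]'
cat > fit.py <<'E'
from h import *
import sys
s=monitor.sense();n=sys.argv[1]
pic('wrist','w'+n,(100,230,460,360),2.2);pic('scene','s'+n,(205,190,305,270),7)
E
python3 fit.py a
```

```text
t: 8.4
tcp_pos: [0.5675, -0.0208, 0.2328]
ee_rot: [-180.0, 0.0, -170.9]
contact_force: [-5.2, -0.6, 6.0]
grip_width: 0.0382
```

View pics/wa.png

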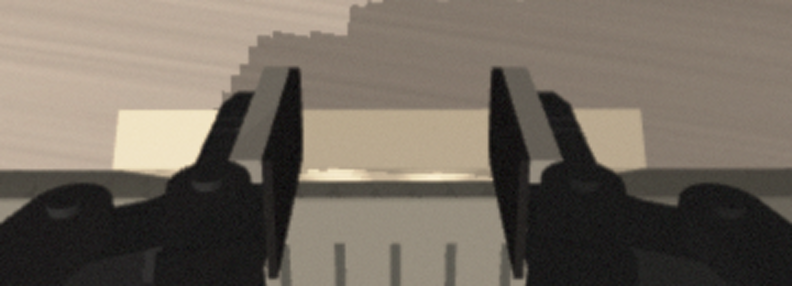

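View pics/sa.png

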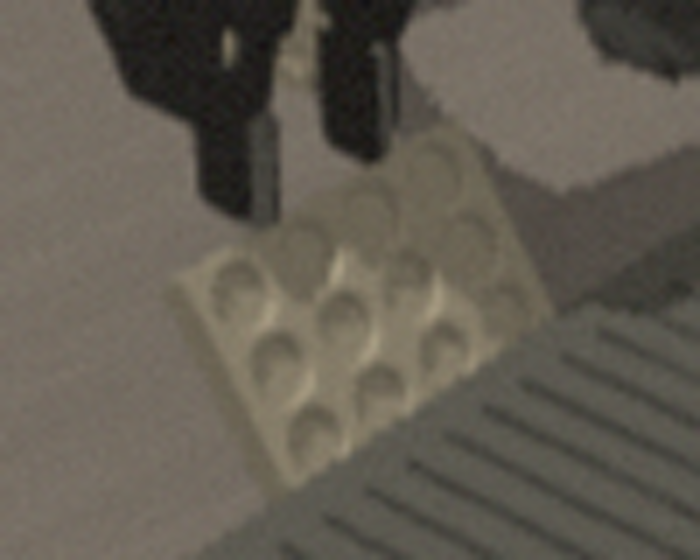

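```bash
python3 -m pendant '[{"twist":[0,0,0],"dp":[-0.012,0,-0.006],"jaw":0.45},{"twist":[0,0,0],"dp":[-0.012,0,-0.005],"jaw":0.45},{"twist":[0,0,0],"dp":[-0.012,0,-0.005],"jaw":0.45},{"twist":[0,0,0],"dp":[0,0,0],"jaw":0.45}]'
python3 fit.py b
```

```text
t: 8.83
tcp_pos: [0.5769, -0.0193, 0.2377]
ee_rot: [-180.0, 0.1, -170.9]
contact_force: [-4.7, -0.0, 8.3]
grip_width: 0.0382
```

View pics/wb.png

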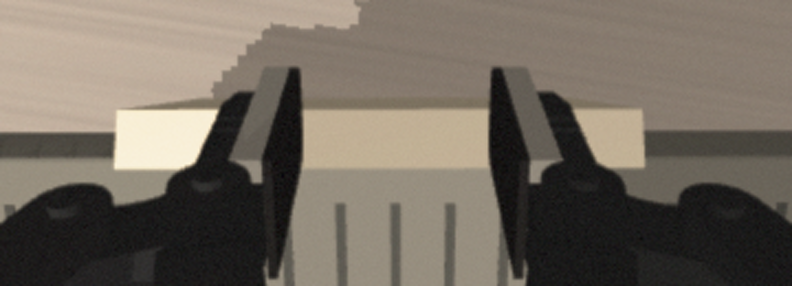

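View pics/sb.png

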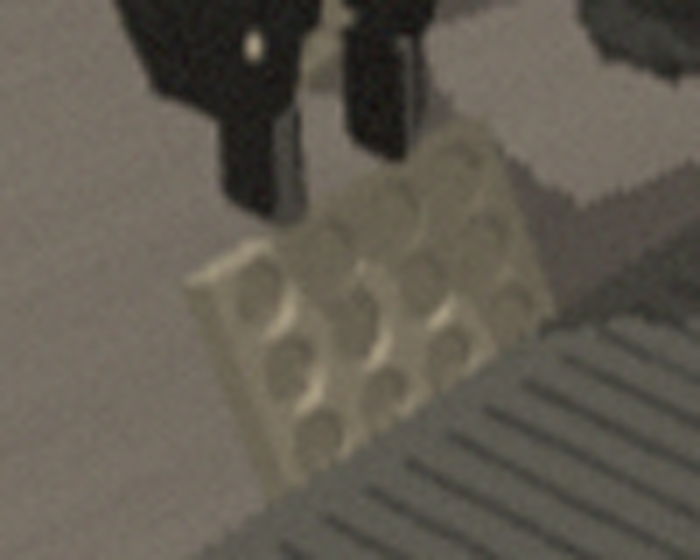

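```bash
python3 -m pendant '[{"twist":[0,0,0],"dp":[-0.013,0,-0.004],"jaw":0.45},{"twist":[0,0,0],"dp":[-0.013,0,-0.003],"jaw":0.45},{"twist":[0,0,0],"dp":[-0.013,0,-0.003],"jaw":0.45},{"twist":[0,0,0],"dp":[0,0,0],"jaw":0.45}]'
python3 fit.py c
```

```text
t: 9.27
tcp_pos: [0.5869, -0.0177, 0.2407]
ee_rot: [-180.0, 0.3, -170.9]
contact_force: [-2.5, 0.6, 9.3]
grip_width: 0.0386
```

View pics/wc.png

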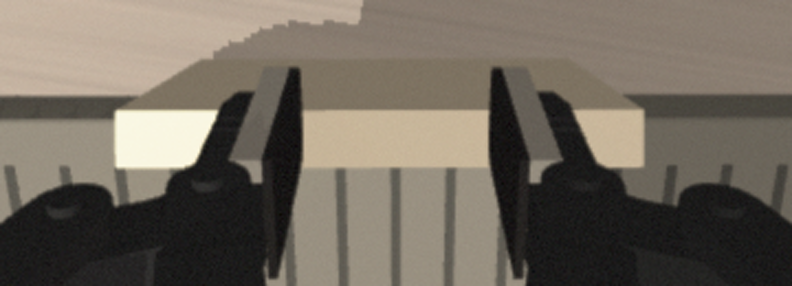

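View pics/sc.png

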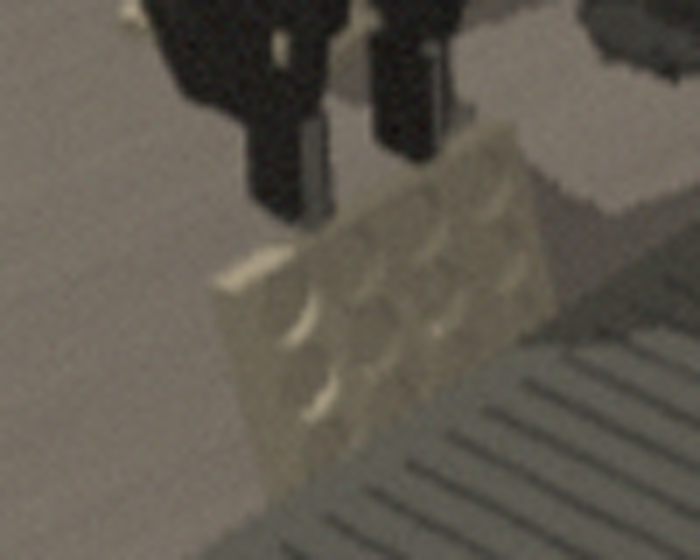

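```bash
python3 -m pendant '[{"twist":[0,0,0],"dp":[-0.013,0,-0.002],"jaw":0.45},{"twist":[0,0,0],"dp":[-0.013,0,-0.001],"jaw":0.45},{"twist":[0,0,0],"dp":[-0.013,0,0],"jaw":0.45},{"twist":[0,0,0],"dp":[0,0,0],"jaw":0.45}]'
python3 fit.py d
```

```text
t: 9.7
tcp_pos: [0.5969, -0.016, 0.2419]
ee_rot: [-179.9, 0.4, -170.9]
contact_force: [-1.1, 0.1, 10.2]
grip_width: 0.0384
```

View pics/wd.png

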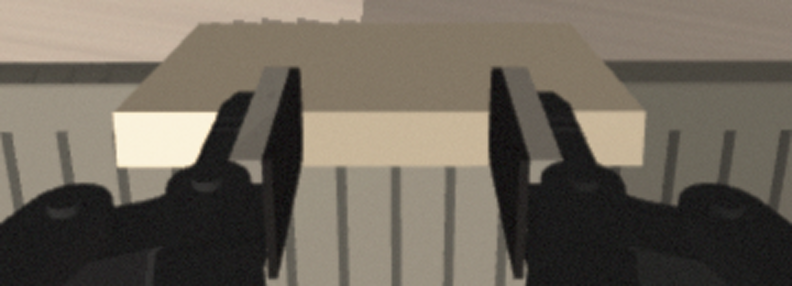

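View pics/sd.png

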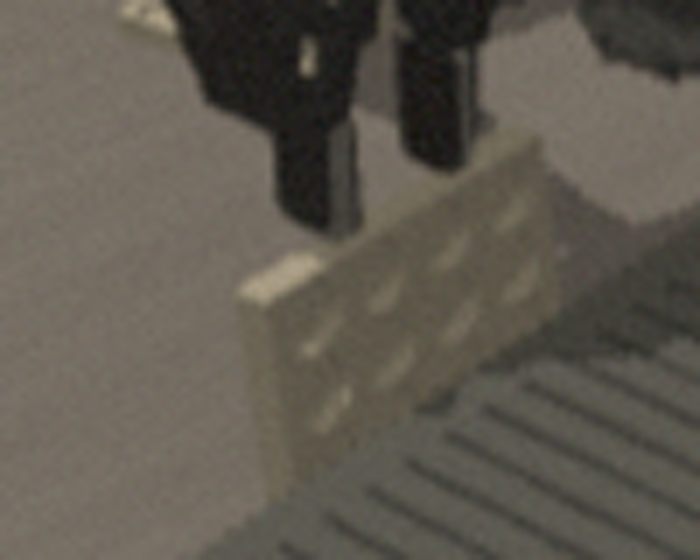

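```bash
python3 -m pendant '[{"twist":[0,0,0],"dp":[-0.013,0,-0.001],"jaw":0.45},{"twist":[0,0,0],"dp":[-0.013,0,-0.001],"jaw":0.45},{"twist":[0,0,0],"dp":[-0.013,0,0],"jaw":0.45},{"twist":[0,0,0],"dp":[0,0,0],"jaw":0.45}]'
python3 fit.py e
```

```text
t: 10.13
tcp_pos: [0.6063, -0.0145, 0.2421]
ee_rot: [-180.0, 0.3, -170.9]
contact_force: [-1.2, 0.3, 9.8]
grip_width: 0.0383
```

View pics/we.png

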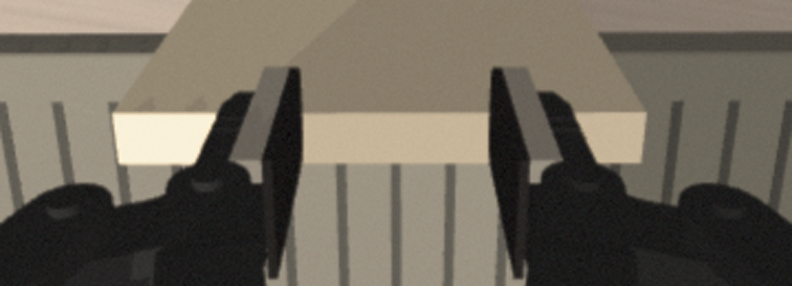

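View pics/se.png

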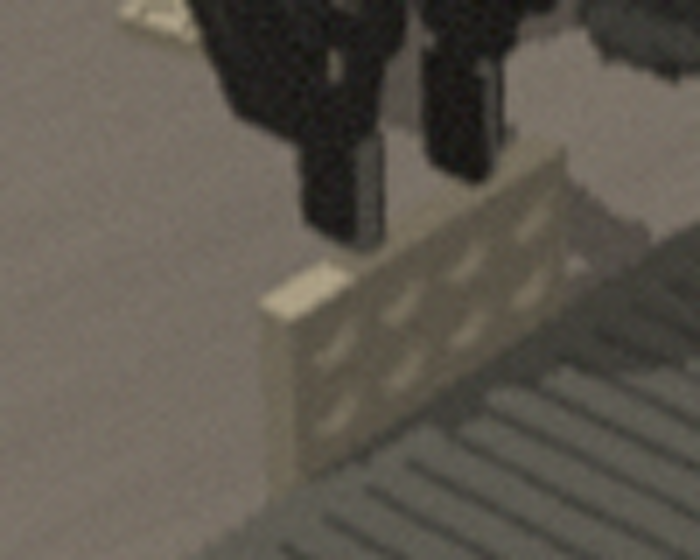

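Plate is upright against the wall. I lift the fingers off its top, move back, and then push from behind.

```bash
python3 -m pendant '[{"twist":[0,0,0],"dp":[0,0,-0.01],"jaw":0.45},{"twist":[0,0,0],"dp":[0,0,-0.02],"jaw":0.45},{"twist":[0,0,0],"dp":[0,0,-0.03],"jaw":0.45},{"twist":[0,0,0],"dp":[0,0,0],"jaw":0.45}]'
python3 fit.py f
```

```text
t: 10.57
tcp_pos: [0.6056, -0.0147, 0.2561]
ee_rot: [-180.0, 0.1, -170.9]
contact_force: [0.4, -0.3, 1.0]
grip_width: 0.0386
```

View pics/sf.png

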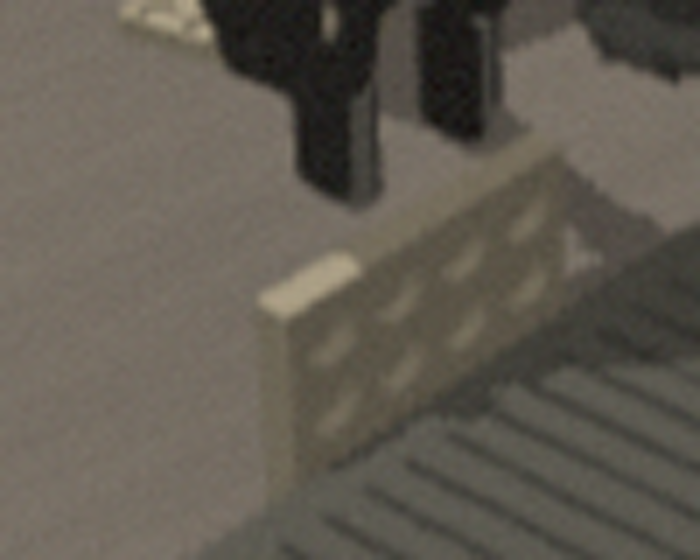

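It stands on its own. Now behind and down.

```bash
python3 -m pendant '[{"twist":[0,0,0],"dp":[0.08,0,0],"jaw":0.45},{"twist":[0,0,0],"dp":[0.08,0,0],"jaw":0.45},{"twist":[0,0,0],"dp":[0,0,0],"jaw":0.45},{"twist":[0,0,0],"dp":[0,0,0.07],"jaw":0.45},{"twist":[0,0,0],"dp":[0,0,0.07],"jaw":0.45},{"twist":[0,0,0],"dp":[0,0,0],"jaw":0.45}]'
python3 -m pendant '[{"twist":[0,0,0],"dp":[-0.032,0,0],"jaw":0.45},{"twist":[0,0,0],"dp":[-0.032,0,0],"jaw":0.45},{"twist":[0,0,0],"dp":[-0.016,0,0],"jaw":0.45},{"twist":[0,0,0],"dp":[-0.016,0,0],"jaw":0.45},{"twist":[0,0,0],"dp":[0,0,0],"jaw":0.45}]'
python3 fit.py g
```

```text
t: 11.17
tcp_pos: [0.5648, -0.0209, 0.2154]
ee_rot: [179.9, -0.3, -170.9]
contact_force: [-0.9, 0.2, -0.8]
grip_width: 0.0384
t: 11.58
tcp_pos: [0.5905, -0.017, 0.2203]
ee_rot: [-180.0, 0.1, -170.9]
contact_force: [-0.5, 0.1, 0.4]
grip_width: 0.0387
```

View pics/sg.png

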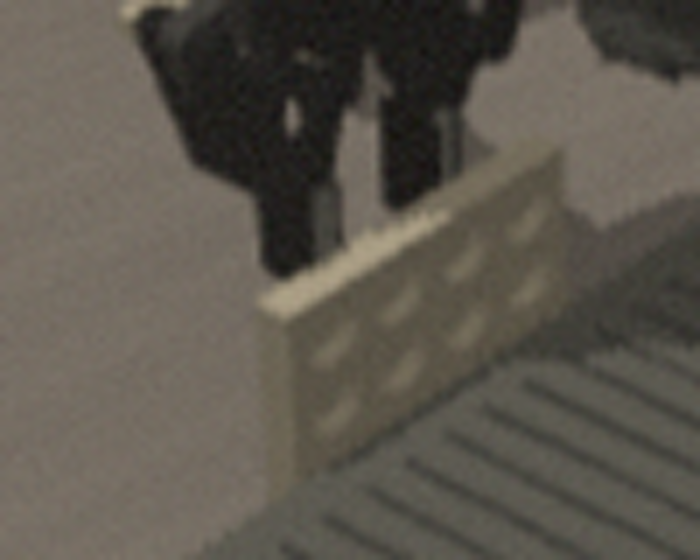

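View pics/wg.png

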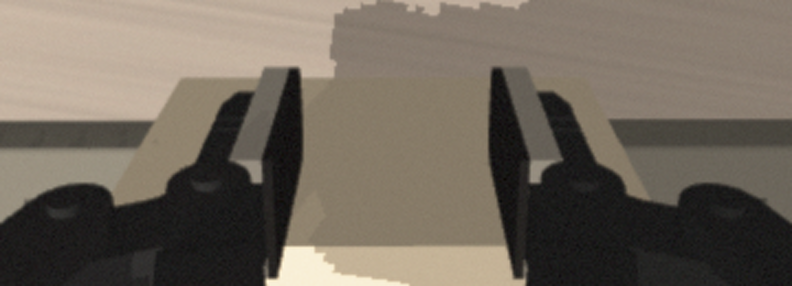

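```bash
python3 -m pendant '[{"twist":[0,0,0],"dp":[-0.014,0,0],"jaw":0.45},{"twist":[0,0,0],"dp":[-0.014,0,0],"jaw":0.45},{"twist":[0,0,0],"dp":[-0.014,0,0],"jaw":0.45},{"twist":[0,0,0],"dp":[-0.014,0,0],"jaw":0.45},{"twist":[0,0,0],"dp":[0,0,0],"jaw":0.45}]'
python3 fit.py h
```

```text
t: 12.1
tcp_pos: [0.6038, -0.0149, 0.2195]
ee_rot: [-180.0, 0.0, -170.9]
contact_force: [-0.3, 0.6, 0.0]
grip_width: 0.0387
```

View pics/sh.png

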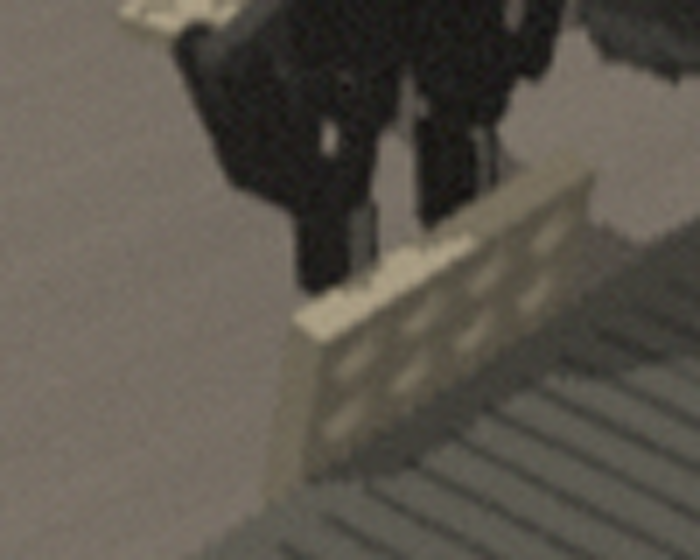

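Tilting forward. Continuing gently.

```bash
python3 -m pendant '[{"twist":[0,0,0],"dp":[-0.012,0,0],"jaw":0.45},{"twist":[0,0,0],"dp":[-0.012,0,0],"jaw":0.45},{"twist":[0,0,0],"dp":[-0.012,0,0],"jaw":0.45},{"twist":[0,0,0],"dp":[0,0,0],"jaw":0.45},{"twist":[0,0,0],"dp":[0,0,0],"jaw":0.45}]'
python3 fit.py i
```

```text
t: 12.62
tcp_pos: [0.6123, -0.0135, 0.2194]
ee_rot: [180.0, -0.0, -170.9]
contact_force: [-0.1, 0.1, 0.9]
grip_width: 0.0382
```

View pics/si.png

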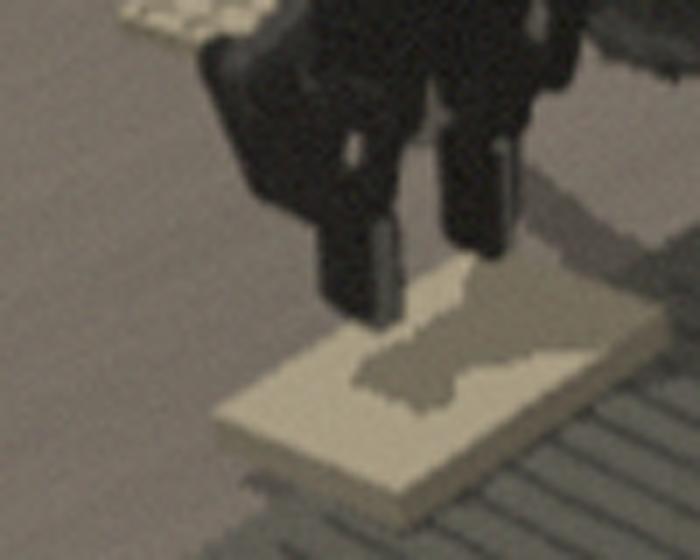

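It fell over plain face up, with its near edge overhanging the bench. I go back, down, and look.

```bash
python3 -m pendant '[{"twist":[0,0,0],"dp":[0.10,0,0],"jaw":0.45},{"twist":[0,0,0],"dp":[0.10,0,0],"jaw":0.45},{"twist":[0,0,0],"dp":[0.02,0,0],"jaw":0.45},{"twist":[0,0,0],"dp":[0,0,0],"jaw":0.45},{"twist":[0,0,0],"dp":[0,0,0],"jaw":0.45}]'
python3 - <<'E'
from h import *
pic('wrist','wj');pic('scene','sj',(170,150,390,310),3.5);s=monitor.sense();print(wb(s['tcp_pos']))
E
```

```text
t: 13.13
tcp_pos: [0.558, -0.0223, 0.22]
ee_rot: [-180.0, 0.1, -170.9]
contact_force: [1.0, 0.2, 0.3]
grip_width: 0.0382
[-149.32461711    0.40378383  219.9013216 ]
```

View pics/wj.png

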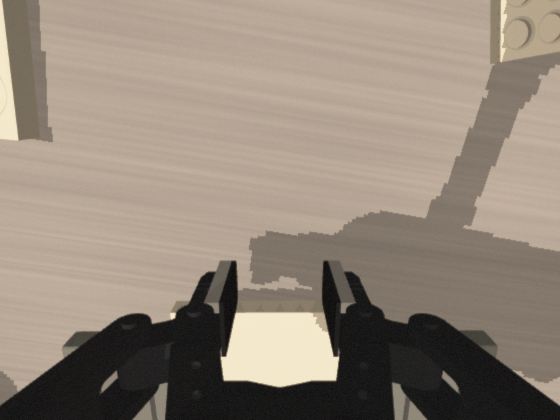

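View pics/sj.png

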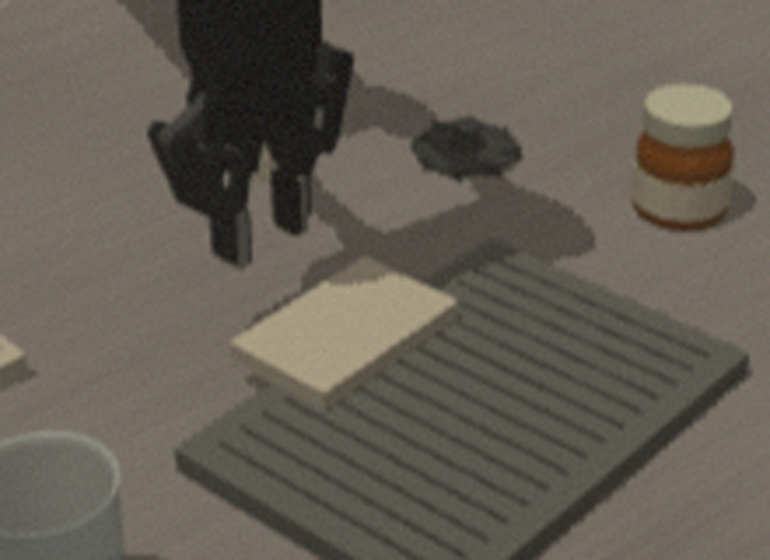

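```bash
python3 - <<'E'
from h import *
s=monitor.sense()
print(wb(px2w('wrist',(171,312),.028,s)),wb(px2w('wrist',(280,312),.028,s)))
for p in [(232,342),(323,399),(458,303),(365,258)]: print(wb(px2w('scene',(170+p[0]/3.5,150+p[1]/3.5),.028)))
E
```

```text
[-119.23215018  -56.69142144   28.        ] [-119.2503057    1.4302303   28.       ]
[-117.13171529  -57.42186536   28.        ]
[-45.64720445 -61.93710895  28.        ]
[-47.76498507  50.13855009  28.        ]
[-117.4086274    50.36642825   28.        ]
```

```bash
python3 -m pendant '[{"twist":[0,0,0],"dp":[0,0,0.054],"jaw":0.45},{"twist":[0,0,0],"dp":[0,0,0.054],"jaw":0.45},{"twist":[0,0,0],"dp":[0,0,0],"jaw":0.45},{"twist":[0,0,0],"dp":[0,0,0],"jaw":0.45}]'
python3 -m pendant '[{"twist":[0,0,0],"dp":[-0.03,0,0],"jaw":0.45},{"twist":[0,0,0],"dp":[-0.03,0,0],"jaw":0.45},{"twist":[0,0,0],"dp":[-0.03,0,0],"jaw":0.45},{"twist":[0,0,0],"dp":[-0.03,0,0],"jaw":0.45},{"twist":[0,0,0],"dp":[-0.03,0,0],"jaw":0.45},{"twist":[0,0,0],"dp":[0,0,0],"jaw":0.45}]'
python3 - <<'E'
from h import *
pic('wrist','wk');pic('scene','sk',(170,150,390,310),3.5);s=monitor.sense();print(wb(s['tcp_pos']))
E
```

```text
t: 13.57
tcp_pos: [0.5573, -0.0222, 0.1899]
ee_rot: [179.9, -0.2, -170.9]
contact_force: [-1.1, 0.9, 0.7]
grip_width: 0.0384
t: 14.07
tcp_pos: [0.5963, -0.0161, 0.1928]
ee_rot: [-180.0, 0.1, -170.9]
contact_force: [-0.2, -0.6, 0.3]
grip_width: 0.0383
[-112.08026731    0.51499554  192.34732785]
```

View pics/sk.png

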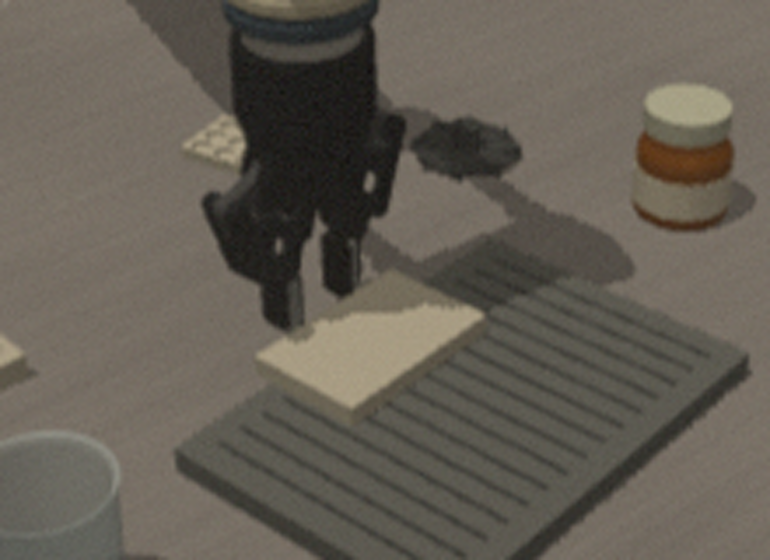

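```bash
python3 -m pendant '[{"twist":[0,0,0],"dp":[-0.03,0,0],"jaw":0.45},{"twist":[0,0,0],"dp":[-0.03,0,0],"jaw":0.45},{"twist":[0,0,0],"dp":[-0.03,0,0],"jaw":0.45},{"twist":[0,0,0],"dp":[-0.03,0,0],"jaw":0.45},{"twist":[0,0,0],"dp":[-0.03,0,0],"jaw":0.45},{"twist":[0,0,0],"dp":[-0.02,0,0],"jaw":0.45},{"twist":[0,0,0],"dp":[0,0,0],"jaw":0.45}]'
python3 -m pendant '[{"twist":[0,0,0],"dp":[0.08,0,0],"jaw":0.45},{"twist":[0,0,0],"dp":[0.10,0,0],"jaw":0.45},{"twist":[0,0,0],"dp":[0.10,0,-0.1],"jaw":0.45},{"twist":[0,0,0],"dp":[0.10,0,-0.12],"jaw":0.45},{"twist":[0,0,0],"dp":[0.08,0,-0.14],"jaw":0.45},{"twist":[0,0,0],"dp":[0.08,0,-0.14],"jaw":0.45},{"twist":[0,0,0],"dp":[0,0,0],"jaw":0.45},{"twist":[0,0,0],"dp":[0,0,0],"jaw":0.45}]'
python3 - <<'E'
from h import *
pic('top','tl',(170,100,440,310),2.9);pic('scene','sl',(170,150,390,310),3.5)
E
```

```text
t: 14.75
tcp_pos: [0.6378, -0.0094, 0.1924]
ee_rot: [-180.0, 0.0, -170.9]
contact_force: [0.1, 0.1, 0.5]
grip_width: 0.0389
t: 15.42
tcp_pos: [0.5032, -0.0312, 0.3216]
ee_rot: [-179.9, 0.4, -170.9]
contact_force: [0.5, -0.2, 0.4]
grip_width: 0.0385
```

View pics/sl.png

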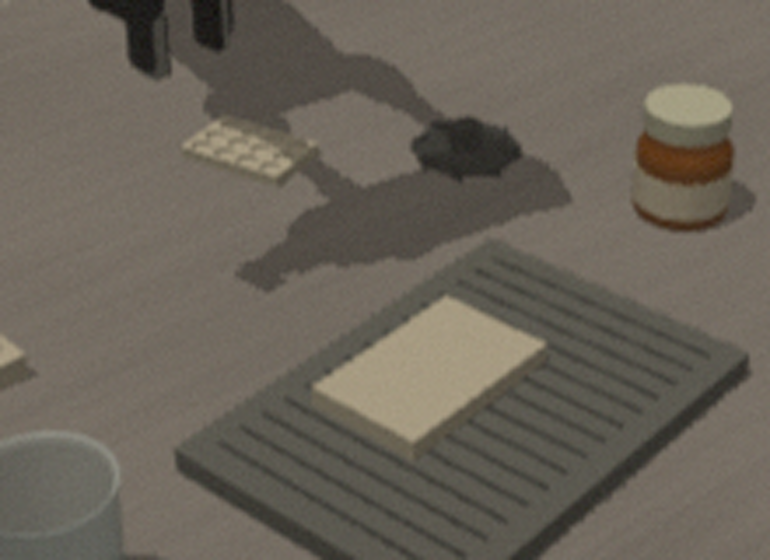

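View pics/tl.png

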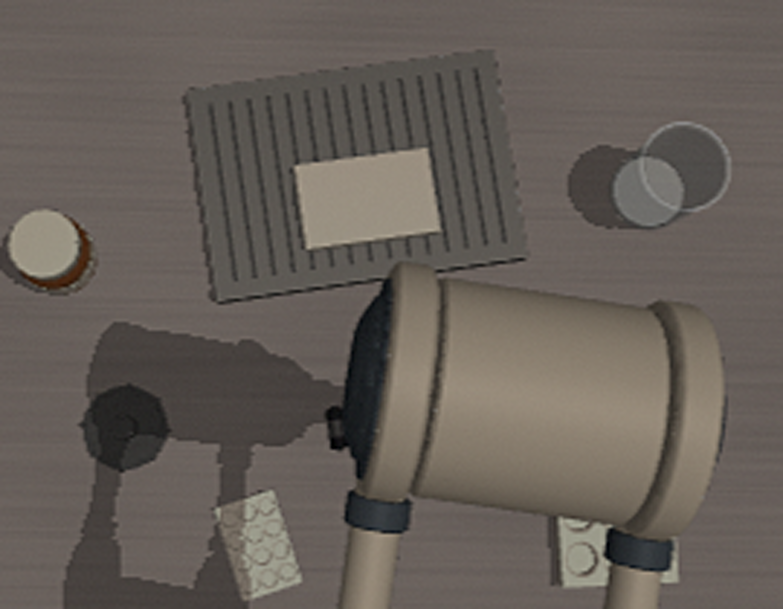

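The plate lies flat, wells down, with board visible all round it. The jar, beaker and disc look unmoved and the hand is clear. I hand in.

```bash
python3 - <<'E'
from h import *
a=cv2.imread('pics/t0_raw.png');b2=cv2.imread('pics/tl_raw.png')
for n,(x0,y0,x1,y1) in dict(jar=(165,165,205,205),beaker=(360,138,428,185)).items():
    print(n,cv2.phaseCorrelate(*[cv2.cvtColor(i[y0:y1,x0:x1],6).astype(np.float32) for i in (a,b2)]))
print(monitor.sense()['qvel'].round(2)); print(workorder.finish_job())
E
```

```text
jar ((-0.008722832098253974, -0.023147264397323397), 1.0022807210683822)
beaker ((0.06896521027376679, 0.04792933233109409), 0.9800220551314177)
[ 0.19  1.84  0.98  0.06  0.05 -0.02]
the job is handed in; nothing more can be done
None
```

The middle-sized spot plate now lies flat on the draining board, wells down, and I have handed the job in. I pushed it across the bench against the board's near edge and raised its free edge with the fingertips until it stood upright. Then I pushed it over from behind and slid it on.

**Last checks:**
- **Plate:** in the last top and scene pictures it is plain face up, with board showing on all four sides and nothing overhanging.
- **Jar and beaker:** comparing the first and last top pictures, neither shifted by more than 0.1 pixel.
- **Stirrer disc:** it looked unmoved, but I judged that by eye only because the arm's shadow lay over it.
- **Hand and time:** the hand was clear, about 0.14 m above the bench, when I handed in at about 15.5 s. The arm was still settling, at under 2 degrees/s.
- **Forces:** the highest I read was about 17 N, while touching the bench to find the fingertip height.

During tipping the fingertips slipped once on the plate's edge at about 45 degrees. The plate did not drop, and I carried on after remeasuring.

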